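# Raise the dust cabinet's sash to the mark

## Robot

A 6-joint arm with a two-finger parallel gripper is mounted at the origin on the work surface. World frame = base frame: x ahead of the robot, y to its left, z up, the work surface at z = 0. Lengths are in m, angles in rad, forces in N, time in s.
With the tool pointing down it reaches from about 0.35 to 0.975 m from the base axis. Payload 4.9 kg.
Tool frame: the origin (TCP) lies between the finger pads; the fingertips stand 17 mm ahead of it and the grasp point (between the pads) lies 2 mm behind it (manip.nose_length is the distance from the TCP to the fingertips, in m); z points along the fingers, y is the line along which they close (so a half turn about z gives the same grasp; the last joint's range is limited). The gripper opens to 85 mm and grips with 20 to 120 N. Pads are 22 mm wide; open, the fingers measure 114 mm over their backs; the gripper's body (76 mm by 85 mm) begins 54 mm behind the grasp point. The pads swing forward as they close: fully open they stand 13 mm farther back than shut.
Start: joints at [1.052, 0.053, 1.613, -0, 1.476, -0.119], TCP at [0.243, 0.576, 0.248] pointing down, gripper open.
Joint ranges: [-3.01, 3.01], [-1.01, 2.22], [0.06, 2.58], [-1.02, 4.17], [0.09, 2.62], [-3.14, 3.14]. Speed limits (rad/s): [2.57, 2.57, 3.14, 3.14, 3.14, 3.14].

## Interface

Orientations are given as a unit quaternion [w, x, y, z].
In Python, from plant import manip gives the robot as it stands. The module is installed in compiled form; this text tells all that it offers.
- The arm moves only by the tool apply_moves, never from a script. Its argument "moves" is a list of rows, each a list of 3 entries, a list of its own where there are three numbers: the turn, a rotation vector about the tool's x, y, z in rad, then the shift along the tool's x, y, z in cm, then the closure, from -1 (fully open) to 1 (shut), so that 0 is half open. A call has 1 to 20 rows; each row is the pose to reach, as a shift and turn from the pose commanded when the call began, along the tool's axes at that moment; what a row does not reach only later rows make up. A row lasts 1/10 s, in which the tool goes at most 50 mm and 8.59 degrees, less where a joint would pass 70% of its speed; a pose out of reach is approached as far as the arm can. A call with a gripper value outside its range is refused whole. The fingers move at their own pace and stop on an object; the grip force is fixed at half the most. Time passes only in rows, so rows that repeat a pose let the fingers close. It gives the time, the measured TCP pose, the force, the opening and the grip force at its end, in the units of the state.
- manip.state(): the state, without advancing time (a new reading comes with each control period).
- manip.grab_frame(name): name is "side" or "top"; returns a dict with "image" (420x560x3 uint8, red, green, blue), "K" (3x3 intrinsics, pixels), "rvec" (rotation vector, rad) and "tvec" (3), from world to camera coordinates, as OpenCV has them. Camera axes: x right, y down, z forward; pixel columns grow to the right and rows downward; lengths in m; the calibration is good to about 2 mm. A picture is of the moment at which its call begins. There is no depth.
- manip.job_done(): hands the job in; it is judged then, once.
Trained networks look in a picture, given as the dict that the camera call returned (one of the last four; its "shot" number tells which), for a name from the list of things; names that differ only in an ending like _2 or _b are one class to them, and where a whole thing is asked for, a point or a joint stands for the part that bears it (a point fixed in the world has none). Each returns a list of dicts, best first, with "score" (0 to 1); they miss things now and then, are a little off and sometimes report something else, mostly with a low value. They report only what shows in the picture. A call takes as long as a camera call.
- manip.look_for(picture, label): "location" ([x, y, z] in m, in the coordinates of the camera as it stood for that picture, good to about 4 mm: the middle of the surface that is visible of it).
- manip.silhouettes(picture, label): "pixels" (420x560 bool, what is visible of it).
- manip.spot_point(picture, label): "location" ([x, y, z] in m, in the coordinates of the camera as it stood for that picture, good to about 4 mm: a listed point, or the origin of a listed thing).
The state is a dict: "time": time; "joint_pos": joint angles; "joint_vel": joint speeds; "joint_efforts": joint torques, N m; "tool_pos": TCP position; "tool_rot": TCP orientation; "contact_force": force on the tool from outside, world axes, zero at the start; "ft_torque": the same for the moment, N m; "gripper_width": opening from 0.0 (shut) to 1.0 (fully open); "grasp_force": force on a finger pad.
Only numpy, scipy, OpenCV 4.12 (cv2) and the standard library are available. Lean on these libraries where they do the work, as an engineer would, in place of code of your own. Each camera call takes 0.05 s, during which the arm holds its last target. There are 200 camera calls.

## Task

Push the clear sliding sash of the dust cabinet up from beneath its lip until the lip is level with the brass marker clip on the frame beside it, then take the hand away; the balanced sash stays where it is left. Do not pinch the lip or touch its top side, do not shift the clip, and leave the cup, jar, bottle and spatula on the bench alone.

Things in the scene. Friction and masses are not known exactly. Their poses are not given: they have to be found in the camera images.
- cabinet: Sculptor's dust cabinet, fixed: grey plinth 360 (x) x 460 (y) x 90 mm high, its front face at x = -170 mm; above it an aluminium frame with clear panes, 470 mm high. Origin: centre of the underside, on the bench; x away from its front, y to its left as the robot sees it, z up. The front leans back 30 degrees; the sash slides along (0.5, 0, 0.866) in this frame.
- sash (a joint): Height of the sash along its sloping slide in m: 0 shut, growing as it goes up, end stop at 0.200. Counterweighted: it neither falls nor rises by itself; about 3 N of sliding friction plus 12 N s/m of damping. It starts low, at least 60 mm below the mark.
- lip_edge (a point): Middle of the front edge of the lip, at mid-thickness. The lip: aluminium ledge along the bottom of the clear sash, 340 mm long (y), 14 mm thick, standing 50 mm out square from the sash. Axes: z up the slide, x inward (into the cabinet, 30 degrees below level), y along the lip. The underside is 7 mm towards -z; beneath is free space down to the plinth. A 3 mm strip covers its top.
- mark (a point): Middle of the front edge, at mid-thickness, of the brass marker clip on the left (+y) stile of the frame: a block 36 mm wide, 14 mm thick, standing 50 mm out like the lip, 18 mm beyond the lip's left end (centre 206 mm from the lip's middle). Axes as lip_edge. The lip is level with it when both points have the same height. The clip sits tight.
- brush_cup: Steel cup of brushes, 72 mm across, 90 mm high (brushes to 200 mm), loose on the bench. Origin: centre of its underside, z up. A bystander.
- jar: White jar with a lid, 72 mm across, 85 mm high, loose. Origin: centre of its underside, z up. A bystander.
- water: Clear bottle, 68 mm across, 190 mm high, loose. Origin: centre of its underside, z up. A bystander.
- spatula: Spatula 190 mm long lying flat on the bench along its own x, loose. Origin: under its middle. A bystander.

How it is judged:
On the way:
1. the fingers, pressing on the lip, have pushed the sash most of the way up (within 50 mm of the mark) (contact force between the fingers and sash_c1 above 0.3 N and z of lip_edge in the frame of mark above -0.05 m), for 0.05 s.
At the end, for the whole second after the job is handed in: The lip is level with the marker clip within 10 mm along the slide, and the sash is at rest (z of lip_edge in the frame of mark between -0.01 and 0.01 m and velocity of joint sash between -0.005 and 0.005 m/s); the robot touches nothing.
It fails at once if the lip's top side is pressed or the lip is pinched (over 3 N on the top) (contact force between any of the fingers, the arm and sash_c2 above 3 N).
It fails at once if the marker clip is shifted (over 5 mm) (distance of mark from where it was at the start of the episode above 0.005 m).
It fails at once if the cup, jar, bottle or spatula is moved (over 20 mm) (distance of any of brush_cup, jar, water, spatula from where it was at the start of the episode above 0.02 m).
It also fails if it takes over 38 s, if anything falls off the work surface, if the arm or the gripper's body presses on something with over 40 N, if the wrist force passes 120 N, or if a joint passes its speed limit or range.

## Working session

There is one attempt and no reset: what is moved stays moved. The work goes in short steps, Python scripts to look and compute and a tool call to move; the robot and the scene stay as the last step left them, time stands still between calls to the robot, and variables do not carry over. Pictures are saved under pics/ and viewed, at most 10 in all, crops included, and the job is handed in when it is done.

Besides the shell and the picture viewer there is one more tool, called as name([rows], argument=value, ...), one row to a line, values as JSON. apply_moves: Moves the arm, as the interface text tells. Its arguments: {"type":"object","properties":{"moves":{"type":"array"}},"required":["moves"]}

```bash
mkdir -p pics; cat > h.py <<'E'
import numpy as np, cv2
from plant import manip
from scipy.spatial.transform import Rotation as R
def w(p,c):
    return R.from_rotvec(np.ravel(p["rvec"])).inv().apply(np.array(c)-np.ravel(p["tvec"]))
def save(p,n): cv2.imwrite("pics/"+n,p["image"][:,:,::-1])
E
python3 - <<'E'
from h import *
np.set_printoptions(precision=4,suppress=True)
s=manip.state(); print(s["time"],s["tool_pos"],s["tool_rot"],s["contact_force"],s["gripper_width"])
for v in ["side","top"]:
    p=manip.grab_frame(v); save(p,v+"0.png")
    print(v, "cam", w(p,[0,0,0]))
    for l in ["cabinet","lip_edge","mark","brush_cup","jar","water","spatula"]:
        for d in manip.spot_point(p,l)[:2]: print(l,round(d["score"],2),w(p,d["location"]))
E
```

```text
0.0 [0.243  0.5752 0.2471] [-0.0003  0.1986  0.9801 -0.001 ] [ 0.2048 -0.4101 -0.5355] 1.0001156362865677
side cam [-0.0435 -0.6564  0.8478]
mark 0.51 [0.6145 0.2563 0.2805]
brush_cup 0.7 [ 0.31    0.2675 -0.0007]
jar 0.73 [ 0.3144 -0.2744 -0.005 ]
water 0.71 [0.3511 0.4277 0.0017]
spatula 0.6 [0.3735 0.0398 0.0016]
top cam [0.4103 0.0947 1.1321]
cabinet 0.42 [0.54   0.0522 0.1577]
lip_edge 0.89 [0.5387 0.0541 0.1576]
mark 0.75 [0.6083 0.2537 0.2786]
brush_cup 0.62 [0.3093 0.2747 0.0013]
jar 0.84 [ 0.3075 -0.2693  0.0019]
water 0.76 [ 0.3509  0.4235 -0.0007]
spatula 0.73 [ 0.367   0.041  -0.0033]
```

View pics/side0.png

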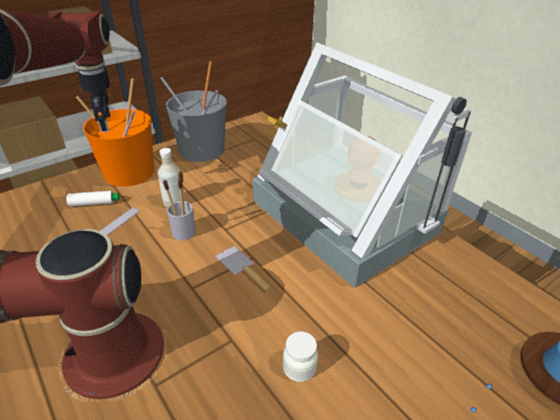

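View pics/top0.png

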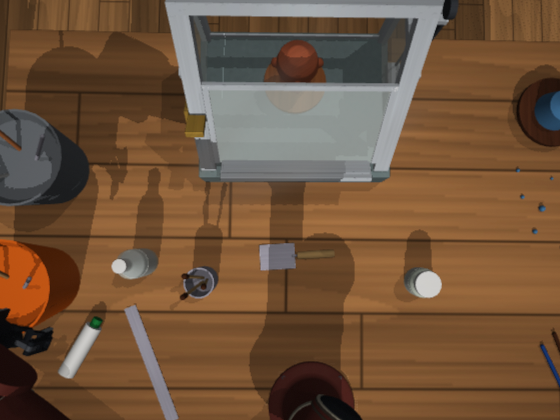

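The side view shows the lip low at about (320, 225) and the brass clip at (277, 122). The top view has the clip at (196, 124) and the lip along row ~170. The cabinet's yaw is about 0, and the mark sits about 140 mm up the slide from the lip. The network points agree with this.

```bash
cat >> h.py <<'E'
np.set_printoptions(precision=3,suppress=True)
def rel(tcp,pitch,yaw=0.):
    "row (turn, shift cm) to TCP position with tool z pitched down by `pitch` deg, heading yaw deg"
    s=manip.state(); q=s["tool_rot"]; r0=R.from_quat([q[1],q[2],q[3],q[0]])
    p=np.radians(pitch); z=np.array([np.cos(p),0,-np.sin(p)]); y=np.array([0,1,0.])
    r1=R.from_euler("z",yaw,degrees=True)*R.from_matrix(np.c_[np.cross(y,z),y,z])
    print((r0.inv()*r1).as_rotvec(), r0.inv().apply(np.array(tcp)-s["tool_pos"])*100)
E
python3 - <<'E'
from h import *
rel([.243,.575,.40],90); rel([.42,.05,.40],30); rel([.44,.05,.40],30)
E
```

```text
[ 0.   0.  -0.4] [ -0.001  -0.076 -15.164]
[-0.209 -1.033 -0.362] [-36.742 -41.545 -15.168]
[-0.209 -1.033 -0.362] [-38.584 -40.767 -15.167]
```

apply_moves([
  [[0, 0, 0], [0, 0, -15], 1],
  [[0, 0, 0], [0, 0, -15], 1],
  [[0, 0, 0], [0, 0, -15], 1],
  [[0, 0, 0], [0, 0, -15], 1],
  [[-0.209, -1.033, -0.362], [-37, -41.5, -15], 1],
  [[-0.209, -1.033, -0.362], [-37, -41.5, -15], 1],
  [[-0.209, -1.033, -0.362], [-37, -41.5, -15], 1],
  [[-0.209, -1.033, -0.362], [-37, -41.5, -15], 1],
  [[-0.209, -1.033, -0.362], [-37, -41.5, -15], 1],
  [[-0.209, -1.033, -0.362], [-37, -41.5, -15], 1],
  [[-0.209, -1.033, -0.362], [-37, -41.5, -15], 1],
  [[-0.209, -1.033, -0.362], [-37, -41.5, -15], 1],
  [[-0.209, -1.033, -0.362], [-37, -41.5, -15], 1],
  [[-0.209, -1.033, -0.362], [-37, -41.5, -15], 1],
  [[-0.209, -1.033, -0.362], [-37, -41.5, -15], 1],
  [[-0.209, -1.033, -0.362], [-37, -41.5, -15], 1],
  [[-0.209, -1.033, -0.362], [-37, -41.5, -15], 1],
  [[-0.209, -1.033, -0.362], [-37, -41.5, -15], 1],
])

```text
time: 2.6
tool_pos: [0.4782, 0.0624, 0.405]
tool_rot: [0.491, 0.005, 0.871, -0.005]
contact_force: [-0.6, 0.4, 0.0]
gripper_width: -0.001
grasp_force: 0.0
```

```bash
python3 - <<'E'
from h import *
s=manip.state();print(s["tool_pos"],s["joint_pos"],s["joint_vel"])
for v in ["side","top"]:
    p=manip.grab_frame(v)
    for l in ["lip_edge","mark"]:
        for d in manip.spot_point(p,l)[:1]: print(v,l,round(d["score"],2),w(p,d["location"]))
s=manip.state();print(s["tool_pos"],s["joint_pos"])
rel([.46,.054,.24],30)
rel([.46,.054,.17],30)
E
```

```text
[0.478 0.062 0.405] [-0.032 -1.01   2.301  0.019  0.825 -1.598] [-0.081 -0.003 -0.004  0.14   0.019 -0.145]
side lip_edge 0.6 [0.547 0.051 0.153]
side mark 0.55 [0.618 0.257 0.281]
top lip_edge 0.93 [0.539 0.054 0.158]
top mark 0.72 [0.61  0.256 0.277]
[0.478 0.066 0.405] [-0.024 -1.01   2.301  0.018  0.825 -1.596]
[-0.008 -0.021  0.001] [15.043 -1.139  7.056]
[-0.008 -0.021  0.001] [21.03  -1.106 10.684]
```

```bash
cat >> h.py <<'E'
L=np.array([.5405,.053,.157]); LX=np.array([.866,0,-.5]); LZ=np.array([.5,0,.866]); Y=np.array([0,1,0.])
def lip(u,v,w,ang=35,dz=0.):
    "row to put the fingertip at lip-frame (u,v,w) mm, tool in the lip plane turned ang deg to +y; dz: extra world z, mm"
    s=manip.state(); q=s["tool_rot"]; r0=R.from_quat([q[1],q[2],q[3],q[0]])
    a=np.radians(ang); z=np.cos(a)*LX+np.sin(a)*Y
    r1=R.from_matrix(np.c_[-LZ,np.cross(z,-LZ),z])
    t=L+(u*LX+v*Y+w*LZ)/1e3+np.array([0,0,dz/1e3])-manip.nose_length*z
    print("tcp",t,"turn",(r0.inv()*r1).as_rotvec(),"shift",r0.inv().apply(t-s["tool_pos"])*100)
E
python3 - <<'E'
from h import *
lip(-45,-156,-30,dz=230)
lip(-45,-156,-30,dz=100)
lip(-45,-156,-30)
E
```

```text
tcp [ 0.474 -0.113  0.39 ] turn [-0.619 -0.021 -0.005] shift [  1.439 -17.877   0.624]
tcp [ 0.474 -0.113  0.26 ] turn [-0.619 -0.021 -0.005] shift [ 12.557 -17.815   7.361]
tcp [ 0.474 -0.113  0.16 ] turn [-0.619 -0.021 -0.005] shift [ 21.11  -17.767  12.543]
```

apply_moves([
  [[-0.62, -0.02, 0], [1.4, -17.9, 0.6], 1],
  [[-0.62, -0.02, 0], [1.4, -17.9, 0.6], 1],
  [[-0.62, -0.02, 0], [1.4, -17.9, 0.6], 1],
  [[-0.62, -0.02, 0], [1.4, -17.9, 0.6], 1],
  [[-0.62, -0.02, 0], [1.4, -17.9, 0.6], 1],
  [[-0.62, -0.02, 0], [1.4, -17.9, 0.6], 1],
  [[-0.62, -0.02, 0], [12.6, -17.8, 7.4], 1],
  [[-0.62, -0.02, 0], [12.6, -17.8, 7.4], 1],
  [[-0.62, -0.02, 0], [12.6, -17.8, 7.4], 1],
  [[-0.62, -0.02, 0], [12.6, -17.8, 7.4], 1],
  [[-0.62, -0.02, 0], [12.6, -17.8, 7.4], 1],
])

```text
time: 4.0
tool_pos: [0.4749, -0.1132, 0.2607]
tool_rot: [0.477, -0.148, 0.826, 0.262]
contact_force: [0.2, 0.0, 0.8]
gripper_width: -0.0
grasp_force: 0.0
```

```bash
python3 - <<'E'
from h import *
s=manip.state();print(s["time"],s["tool_pos"],s["joint_pos"],s["contact_force"])
lip(-45,-156,-30,dz=100)
lip(-45,-156,-30)
E
```

```text
4.0 [ 0.475 -0.113  0.261] [-0.932 -0.427  2.274  1.155  1.496 -3.084] [0.202 0.038 0.815]
tcp [ 0.474 -0.113  0.26 ] turn [ 0.001  0.002 -0.006] shift [0.039 0.046 0.006]
tcp [ 0.474 -0.113  0.16 ] turn [ 0.001  0.002 -0.006] shift [ 8.688 -2.88   4.085]
```

apply_moves([
  [[0, 0, 1.5], [0, 0, 0], 1],
  [[0, 0, 1.5], [0, 0, 0], 1],
  [[0, 0, 1.5], [0, 0, 0], 1],
  [[0, 0, 1.5], [0, 0, 0], 1],
  [[0, 0, 1.5], [0, 0, 0], 1],
  [[0, 0, 1.5], [0, 0, 0], 1],
  [[0, 0, 1.5], [0, 0, 0], 1],
  [[0, 0, 1.5], [0, 0, 0], 1],
  [[0, 0, 1.5], [0, 0, 0], 1],
  [[0, 0, 1.5], [0, 0, 0], 1],
  [[0, 0, 3.0], [0, 0, 0], 1],
  [[0, 0, 3.0], [0, 0, 0], 1],
  [[0, 0, 3.0], [0, 0, 0], 1],
  [[0, 0, 3.0], [0, 0, 0], 1],
  [[0, 0, 3.0], [0, 0, 0], 1],
  [[0, 0, 3.0], [0, 0, 0], 1],
  [[0, 0, 3.0], [0, 0, 0], 1],
  [[0, 0, 3.0], [0, 0, 0], 1],
  [[0, 0, 3.0], [0, 0, 0], 1],
  [[0, 0, 3.0], [0, 0, 0], 1],
])

```text
time: 6.0
tool_pos: [0.4755, -0.1143, 0.2639]
tool_rot: [-0.227, 0.814, 0.205, 0.494]
contact_force: [-0.9, 0.4, -0.0]
gripper_width: 0.003
grasp_force: 0.0
```

```bash
sed -i 's/np.c_\[-LZ,np.cross(z,-LZ),z\]/np.c_[LZ,np.cross(z,LZ),z]/' h.py; python3 - <<'E'
from h import *
s=manip.state();print(s["time"],s["tool_pos"],s["joint_pos"],s["contact_force"])
lip(-45,-156,-30)
lip(20,-110,-30)
E
```

```text
6.0 [ 0.475 -0.114  0.264] [-0.932 -0.431  2.271  1.155  1.496 -0.078] [-0.94   0.363 -0.047]
tcp [ 0.474 -0.113  0.16 ] turn [ 0.002 -0.002  0.136] shift [-9.306  1.532  4.243]
tcp [ 0.531 -0.067  0.128] turn [ 0.002 -0.002  0.136] shift [-9.315  1.473 12.206]
```

apply_moves([
  [[0, 0, 0.136], [-5, 0.8, 2.1], 1],
  [[0, 0, 0.136], [-9.3, 1.5, 4.2], 1],
  [[0, 0, 0.136], [-9.3, 1.5, 4.2], 1],
  [[0, 0, 0.136], [-9.3, 1.5, 4.2], 1],
  [[0, 0, 0.136], [-9.3, 1.5, 4.2], 1],
  [[0, 0, 0.136], [-9.3, 1.5, 4.2], 1],
])

```text
time: 6.6
tool_pos: [0.4742, -0.1137, 0.1604]
tool_rot: [-0.258, 0.825, 0.152, 0.479]
contact_force: [0.3, 0.3, -0.1]
gripper_width: -0.001
grasp_force: 0.0
```

```bash
python3 - <<'E'
from h import *
s=manip.state();print(s["time"],s["tool_pos"],s["joint_pos"],s["contact_force"])
lip(-45,-156,-30)
lip(20,-110,-30)
p=manip.grab_frame("side");save(p,"side1.png")
E
```

```text
6.6 [ 0.474 -0.114  0.16 ] [-0.934 -0.237  2.325  1.183  1.399 -0.18 ] [ 0.289  0.257 -0.075]
tcp [ 0.474 -0.113  0.16 ] turn [ 0.003 -0.003  0.006] shift [ 0.017 -0.069  0.074]
tcp [ 0.531 -0.067  0.128] turn [ 0.003 -0.003  0.006] shift [-0.005 -0.135  8.037]
```

View pics/side1.png

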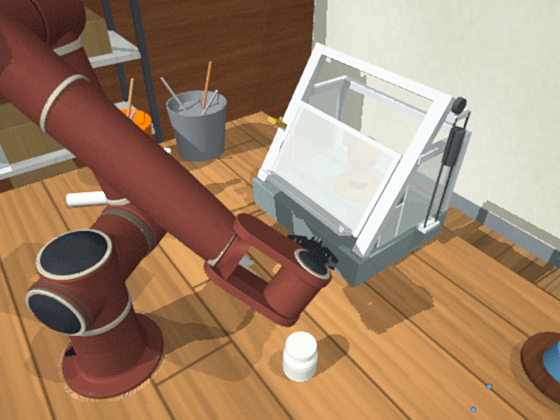

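The wrist hangs above and in front of the right end of the lip, at about (310, 255). The jar at (300, 355) is well below it and clear. I'll insert the fingers under the lip slowly.

apply_moves([
  [[0, 0, 0], [0, -0.1, 2], 1],
  [[0, 0, 0], [0, -0.1, 4], 1],
  [[0, 0, 0], [0, -0.1, 5.5], 1],
  [[0, 0, 0], [0, -0.1, 7], 1],
  [[0, 0, 0], [0, -0.1, 8], 1],
  [[0, 0, 0], [0, -0.1, 8], 1],
  [[0, 0, 0], [0, -0.1, 8], 1],
])

```text
time: 7.35
tool_pos: [0.5294, -0.0658, 0.1252]
tool_rot: [-0.26, 0.826, 0.15, 0.478]
contact_force: [0.1, 0.4, -0.4]
gripper_width: -0.001
grasp_force: 0.0
```

```bash
python3 - <<'E'
from h import *
s=manip.state();print(s["time"],s["tool_pos"],s["joint_pos"],s["contact_force"])
lip(20,-110,-30)
p=manip.grab_frame("side");save(p,"side2.png")
cv2.imwrite("pics/crop2.png",cv2.resize(p["image"][150:330,200:440,::-1],None,fx=3,fy=3))
p=manip.grab_frame("top")
for l in ["lip_edge","mark"]:
    for d in manip.spot_point(p,l)[:1]: print(l,round(d["score"],2),w(p,d["location"]))
E
```

```text
7.35 [ 0.529 -0.066  0.125] [-0.747 -0.105  2.29   1.293  1.22  -0.215] [ 0.127  0.399 -0.444]
tcp [ 0.531 -0.067  0.128] turn [ 0.001 -0.002  0.   ] shift [ 0.313  0.062 -0.072]
lip_edge 0.7 [0.539 0.051 0.158]
mark 0.85 [0.61  0.255 0.277]
```

View pics/crop2.png

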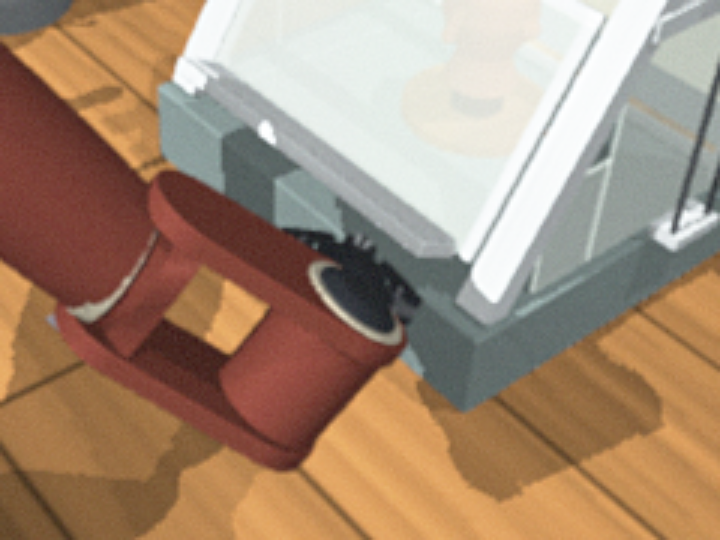

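Nothing is touching yet, and the fingers are beneath the lip (hidden in the crop under the lip's right half, near (390, 240)). Next I push up the slide, which is tool +x.

apply_moves([
  [[0, 0, 0], [0.5, 0, 0], 1],
  [[0, 0, 0], [1, 0, 0], 1],
  [[0, 0, 0], [1.5, 0, 0], 1],
  [[0, 0, 0], [2, 0, 0], 1],
  [[0, 0, 0], [2.5, 0, 0], 1],
  [[0, 0, 0], [3, 0, 0], 1],
  [[0, 0, 0], [3.5, 0, 0], 1],
  [[0, 0, 0], [4, 0, 0], 1],
  [[0, 0, 0], [4.5, 0, 0], 1],
  [[0, 0, 0], [5, 0, 0], 1],
  [[0, 0, 0], [5.5, 0, 0], 1],
  [[0, 0, 0], [6, 0, 0], 1],
  [[0, 0, 0], [6, 0, 0], 1],
  [[0, 0, 0], [6, 0, 0], 1],
])

```text
time: 8.95
tool_pos: [0.5597, -0.0658, 0.1774]
tool_rot: [-0.26, 0.825, 0.15, 0.478]
contact_force: [-0.4, -0.0, -0.2]
gripper_width: 0.002
grasp_force: 0.0
```

```bash
cat > m.py <<'E'
from h import *
s=manip.state();print(s["time"],s["tool_pos"],s["contact_force"])
lip(20,-110,-30)
for v in ["top","side"]:
    p=manip.grab_frame(v)
    for l in ["lip_edge","mark"]:
        for d in manip.spot_point(p,l)[:1]: x=w(p,d["location"]); print(v,l,round(d["score"],2),x,"slide mm",(x-L)@LZ*1e3,"u",(x-L)@LX*1e3)
save(p,"s%d.png"%(s["time"]*100))
E
python3 m.py
```

```text
8.95 [ 0.56  -0.066  0.177] [-0.371 -0.029 -0.19 ]
tcp [ 0.531 -0.067  0.128] turn [ 0.001 -0.003  0.   ] shift [-5.73   0.059 -0.099]
top lip_edge 0.85 [0.566 0.053 0.193] slide mm 43.991775527008635 u 3.58527593158655
top mark 0.85 [0.612 0.255 0.278] slide mm 140.70813597375945 u 1.5087442193233505
side lip_edge 0.83 [0.567 0.05  0.191] slide mm 43.12269882049587 u 5.764309587861227
side mark 0.48 [0.619 0.258 0.28 ] slide mm 146.0820951879441 u 6.365841690713067
```

apply_moves([
  [[0, 0, 0], [0.5, 0, 0], 1],
  [[0, 0, 0], [1, 0, 0], 1],
  [[0, 0, 0], [1.5, 0, 0], 1],
  [[0, 0, 0], [2, 0, 0], 1],
  [[0, 0, 0], [2.5, 0, 0], 1],
  [[0, 0, 0], [3, 0, 0], 1],
  [[0, 0, 0], [3.5, 0, 0], 1],
  [[0, 0, 0], [4, 0, 0], 1],
  [[0, 0, 0], [4.5, 0, 0], 1],
  [[0, 0, 0], [5, 0, 0], 1],
  [[0, 0, 0], [5.5, 0, 0], 1],
  [[0, 0, 0], [6, 0, 0], 1],
  [[0, 0, 0], [6.5, 0, 0], 1],
  [[0, 0, 0], [7, 0, 0], 1],
  [[0, 0, 0], [7.5, 0, 0], 1],
  [[0, 0, 0], [8, 0, 0], 1],
  [[0, 0, 0], [8.5, 0, 0], 1],
  [[0, 0, 0], [8.5, 0, 0], 1],
])

```text
time: 11.05
tool_pos: [0.6025, -0.0663, 0.2516]
tool_rot: [-0.26, 0.825, 0.15, 0.478]
contact_force: [-0.3, 0.2, -0.6]
gripper_width: 0.0
grasp_force: 0.2
```

```bash
python3 m.py; python3 m.py; ls pics
```

```text
11.05 [ 0.602 -0.066  0.252] [-0.277  0.198 -0.573]
tcp [ 0.531 -0.067  0.128] turn [ 0.002 -0.003  0.001] shift [-14.289   0.01   -0.096]
top lip_edge 0.75 [0.604 0.053 0.269] slide mm 128.1681037534404 u -1.0286508560887335
top mark 0.56 [0.611 0.254 0.28 ] slide mm 141.1954491250825 u -0.6345552100978438
side lip_edge 0.91 [0.609 0.05  0.268] slide mm 130.8632808086576 u 3.900869565632667
side mark 0.52 [0.617 0.257 0.276] slide mm 141.12692783403398 u 6.380346977150439
11.35 [ 0.602 -0.066  0.251] [-0.164 -0.496  0.167]
tcp [ 0.531 -0.067  0.128] turn [ 0.002 -0.002 -0.001] shift [-14.17    0.029  -0.088]
top lip_edge 0.76 [0.604 0.056 0.271] slide mm 130.37810749062774 u -1.3850213471128594
top mark 0.89 [0.612 0.252 0.28 ] slide mm 141.87525027169374 u 0.6288109837226663
side lip_edge 0.77 [0.612 0.05  0.265] slide mm 128.91177367511588 u 7.854359940520722
side mark 0.5 [0.622 0.256 0.281] slide mm 147.971122326768 u 8.531084455397048
crop2.png
s1105.png
s1135.png
s894.png
side0.png
side1.png
side2.png
top0.png
```

apply_moves([
  [[0, 0, 0], [0.4, 0, 0], 1],
  [[0, 0, 0], [0.8, 0, 0], 1],
  [[0, 0, 0], [1.1, 0, 0], 1],
  [[0, 0, 0], [1.3, 0, 0], 1],
  [[0, 0, 0], [1.3, 0, 0], 1],
  [[0, 0, 0], [1.3, 0, 0], 1],
])

```text
time: 12.25
tool_pos: [0.6082, -0.0658, 0.2616]
tool_rot: [-0.26, 0.826, 0.15, 0.478]
contact_force: [-0.2, -0.3, -1.3]
gripper_width: -0.002
grasp_force: 0.6
```

```bash
python3 m.py; python3 m.py; python3 -c "
import cv2,glob
f=sorted(glob.glob('pics/s1[0-9]*.png'))[-1]; print(f)
cv2.imwrite('pics/c3.png',cv2.resize(cv2.imread(f)[80:230,240:440],None,fx=4,fy=4,interpolation=cv2.INTER_CUBIC))"
```

```text
12.25 [ 0.608 -0.066  0.262] [-0.158 -0.309 -1.328]
tcp [ 0.531 -0.067  0.128] turn [ 0.001 -0.002 -0.001] shift [-15.442   0.073  -0.112]
top lip_edge 0.82 [0.612 0.053 0.279] slide mm 141.05013315112555 u 1.2960955076720682
top mark 0.97 [0.611 0.252 0.278] slide mm 139.52026409503455 u 0.5488730892192206
side lip_edge 0.59 [0.616 0.052 0.275] slide mm 139.60642598114754 u 6.498450808665012
side mark 0.5 [0.619 0.257 0.279] slide mm 144.83835663791285 u 6.6198914474144415
12.55 [ 0.608 -0.066  0.262] [ 0.334  1.072 -1.403]
tcp [ 0.531 -0.067  0.128] turn [ 0.001 -0.002 -0.001] shift [-15.441   0.066  -0.099]
top lip_edge 0.9 [0.611 0.053 0.279] slide mm 140.94373675664562 u -0.44991260533740196
top mark 0.73 [0.612 0.259 0.278] slide mm 140.43655858922273 u 1.9912798774521165
side lip_edge 0.64 [0.62  0.05  0.277] slide mm 143.77672335393316 u 8.358026381767303
side mark 0.55 [0.617 0.257 0.281] slide mm 145.8364351007129 u 3.701452974413738
pics/s1255.png
```

View pics/c3.png

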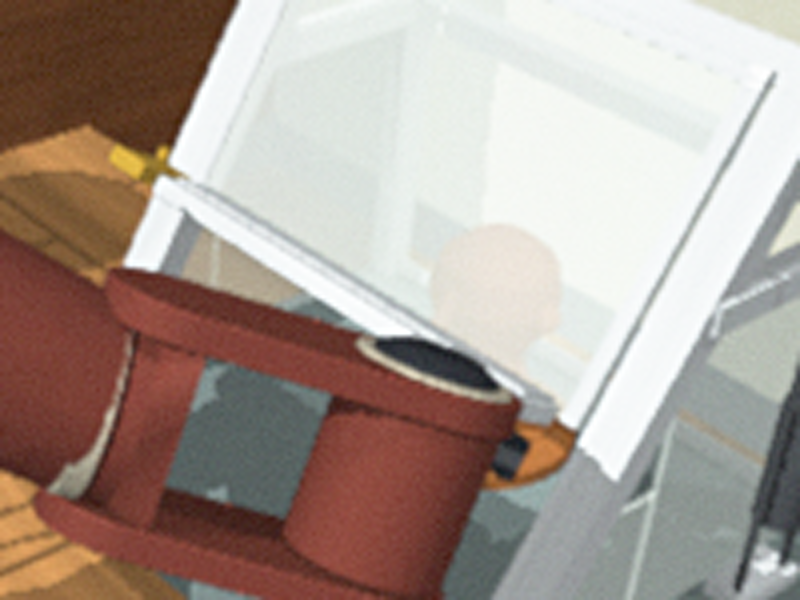

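The lip's line runs from (540, 410) to (180, 190), and extended it meets the brass clip at (140, 165), so they are level to within a few mm. Now I lower the hand off the lip and back out.

apply_moves([
  [[0, 0, 0], [-0.7, 0, 0], 1],
  [[0, 0, 0], [-1.5, 0, 0], 1],
  [[0, 0, 0], [-2, 0, 0], 1],
  [[0, 0, 0], [-2, 0, 0], 1],
  [[0, 0, 0], [-2, 0, -2], 1],
  [[0, 0, 0], [-2, 0, -4], 1],
  [[0, 0, 0], [-2, 0, -6], 1],
  [[0, 0, 0], [-2, 0, -8], 1],
  [[0, 0, 0], [-2, 0, -10], 1],
  [[0, 0, 0], [-2, 0, -10], 1],
  [[0, 0, 0], [-2, 0, -10], 1],
])

```text
time: 13.95
tool_pos: [0.5272, -0.1234, 0.2849]
tool_rot: [-0.26, 0.826, 0.149, 0.478]
contact_force: [-0.0, 0.7, -0.4]
gripper_width: -0.0
grasp_force: 0.0
```

```bash
python3 m.py; python3 m.py; python3 -c "
import cv2,glob
f=sorted(glob.glob('pics/s1[0-9]*.png'))[-1]; print(f)
cv2.imwrite('pics/c4.png',cv2.resize(cv2.imread(f)[80:230,240:440],None,fx=4,fy=4,interpolation=cv2.INTER_CUBIC))"
```

```text
13.95 [ 0.527 -0.123  0.285] [-0.017  0.685 -0.421]
tcp [ 0.531 -0.067  0.128] turn [ 0.002 -0.002 -0.001] shift [-13.435   0.029   9.904]
top lip_edge 0.74 [0.611 0.053 0.28 ] slide mm 141.4450926110091 u -0.06805334038091637
top mark 0.67 [0.613 0.255 0.276] slide mm 138.78289209889724 u 3.3099565601529823
side lip_edge 0.88 [0.617 0.049 0.277] slide mm 141.93995166003424 u 5.959544342428236
side mark 0.42 [0.62  0.259 0.282] slide mm 147.8790815242421 u 5.869018527596817
14.25 [ 0.527 -0.122  0.284] [-0.536  0.191 -0.286]
tcp [ 0.531 -0.067  0.128] turn [-0.    -0.001 -0.001] shift [-13.374   0.115   9.839]
top lip_edge 0.91 [0.611 0.054 0.279] slide mm 140.87168437049436 u 0.19065578346873918
top mark 0.87 [0.61  0.256 0.28 ] slide mm 141.03573787127365 u -1.1566587062932787
side lip_edge 0.82 [0.619 0.051 0.277] slide mm 142.6752557602636 u 7.70828693891365
side mark 0.57 [0.615 0.258 0.279] slide mm 142.5986301994774 u 3.431564398953271
pics/s1425.png
```

View pics/c4.png

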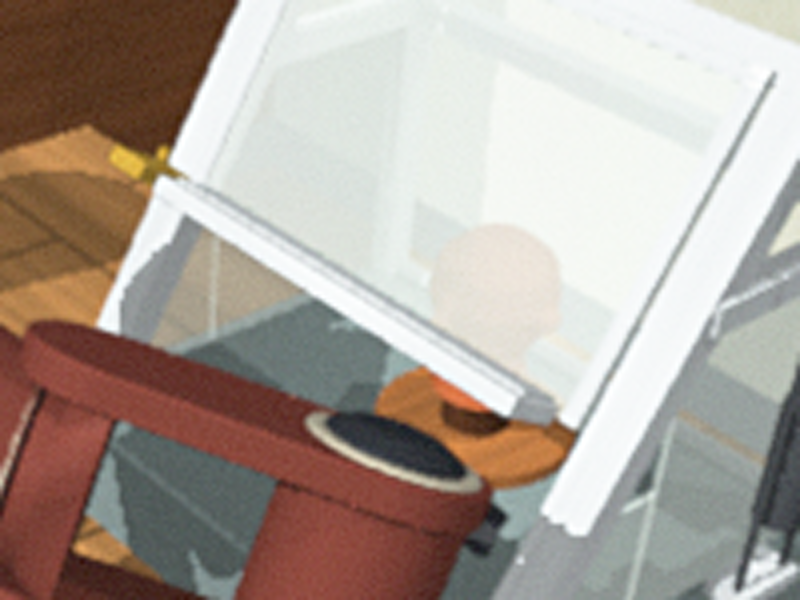

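The lip stayed at (540, 405) to (175, 190), in line with the clip. The hand is clear and reads no contact force.

```bash
python3 -c "
from plant import manip
print(manip.job_done())"
```

```text
the job is handed in; nothing more can be done
None
```

I pushed the sash up from beneath its lip until it was level with the brass clip (about 1–3 mm off by the last camera readings), withdrew the hand, and handed the job in at about 14 s; no verdict came back.

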